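# Sort two chair bolts by thread pitch on sloping gauge plates

## Task

Sort the two loose adjusting bolts of the examination chair by their thread: lay each on the sloping toothed gauge plate whose teeth match its pitch, head at the upper end, so that it sinks fully home between the teeth and lies flat in line with the plate, about in its middle. Set them down gently without banging them on the plates, let go, and leave the jar, beaker and mouse alone.

Things in the scene. Friction and masses are not known exactly. Their poses are not given: they have to be found in the camera images.
- coarse_bolt_mid (a point): Coarse-threaded bolt, lying loose: point on its axis in the middle of the threaded length, 14 mm above the table as it lies; x axis along the bolt towards the head. Thread: 6 crests 7 mm wide at 20 mm pitch; this point is half-way between two crests.
- coarse_bolt_head (a point): Centre of the hexagonal head of the coarse-threaded bolt, 98 mm from its middle point; head 28 mm across flats, 22 mm thick.
- coarse_bolt: The coarse-threaded bolt (6 crests), same frame as its middle point. Plain steel, 0.3 to 0.55 kg. 28 mm over the crests, 16 mm core; along its axis from the middle: point at -68 mm, thread -60 to +60, plain 16 mm shank to +87, hex head to +109; balances about 27 mm towards the head. Both bolts are alike but for the thread.
- fine_bolt_mid (a point): Fine-threaded bolt, lying loose: point on its axis in the middle of the threaded length, 14 mm above the table as it lies; x axis along the bolt towards the head. Thread: 10 crests 4 mm wide at 12.5 mm pitch; this point is half-way between two crests.
- fine_bolt_head (a point): Centre of the hexagonal head of the fine-threaded bolt, 98 mm from its middle point; head 28 mm across flats, 22 mm thick.
- fine_bolt: The fine-threaded bolt (10 crests), same frame as its middle point. Plain steel, 0.3 to 0.55 kg. 28 mm over the crests, 16 mm core; along its axis from the middle: point at -68 mm, thread -60 to +60, plain 16 mm shank to +87, hex head to +109; balances about 27 mm towards the head. Both bolts are alike but for the thread.
- coarse_plate: Coarse gauge plate: dark steel bar 124 x 24 mm, 5 cross teeth 5 mm thick, 5.5 mm high, 20 mm pitch, one at the middle. Fixed, sloping 30 degrees, rising away from the robot. Origin: middle of its upper face (floor between teeth), 66 mm up; x up the slope, y across, z square to the face. Lugs 12 mm high, 34 mm apart, flank both ends (50 to 62 mm from middle); sides open between them.
- coarse_stand: Grey stand under the coarse plate: base 170 x 78 x 8 mm, origin on the table right below the plate's origin. A bolt of coarse thread with its middle over the plate's middle (play 4 mm each way, or one pitch off) sinks until its axis is 14 mm above the plate's floor; a wrong or misplaced thread rides 5.5 mm higher, on the teeth.
- fine_plate: Fine gauge plate: dark steel bar 124 x 24 mm, 9 cross teeth 3.5 mm thick, 5.5 mm high, 12.5 mm pitch, one at the middle. Fixed, sloping 30 degrees, rising away from the robot. Origin: middle of its upper face (floor between teeth), 66 mm up; x up the slope, y across, z square to the face. Lugs 12 mm high, 34 mm apart, flank both ends (50 to 62 mm from middle); sides open between them.
- fine_stand: Grey stand under the fine plate: base 170 x 78 x 8 mm, origin on the table right below the plate's origin. A bolt of fine thread with its middle over the plate's middle (play 2.5 mm each way, or one pitch off) sinks until its axis is 14 mm above the plate's floor; a wrong or misplaced thread rides 5.5 mm higher, on the teeth.
- bottle: Bystander, to be left alone: amber jar, 60 mm wide, 130 mm high; origin at the centre of its underside.
- beaker: Bystander, to be left alone: steel beaker, 72 mm wide, 90 mm high; origin at the centre of its underside.
- mouse: Bystander, to be left alone: white computer mouse, 110 x 60 x 30 mm; origin at the centre of its underside.

How it is judged (in metres and radians):
At the end, for the whole second after the job is handed in: Each bolt rests, released, on the plate of its own pitch, head up the slope: axis 11.5 to 16.2 mm above the plate's floor (14 is home), within 6 mm of its centre line and 0.08 rad of its direction, middle within 26 mm (coarse) or 16.5 mm (fine) of the plate's middle along the slope (z of coarse_bolt_mid in the frame of coarse_plate between 0.0115 and 0.0162 m and y of coarse_bolt_mid in the frame of coarse_plate between -0.006 and 0.006 m and x of coarse_bolt_mid in the frame of coarse_plate between -0.026 and 0.026 m and x of coarse_bolt_head in the frame of coarse_plate above 0.05 m and angle between the x axis of coarse_bolt_mid and the x axis of coarse_plate, either way round below 0.08 rad and linear speed of each of coarse_bolt, fine_bolt below 0.02 m/s and z of fine_bolt_mid in the frame of fine_plate between 0.0115 and 0.0162 m and y of fine_bolt_mid in the frame of fine_plate between -0.006 and 0.006 m and x of fine_bolt_mid in the frame of fine_plate between -0.0165 and 0.0165 m and x of fine_bolt_head in the frame of fine_plate above 0.05 m and angle between the x axis of fine_bolt_mid and the x axis of fine_plate, either way round below 0.08 rad); the robot touches nothing.
It fails at once if a bystander is pushed more than 25 mm (distance of any of bottle, beaker, mouse from where it was at the start of the episode above 0.025 m).
It fails at once if a bolt is banged on a gauge plate (over 70 N) (contact force between any of coarse_bolt, fine_bolt and coarse_plate above 70 N or contact force between any of coarse_bolt, fine_bolt and fine_plate above 70 N).
It also fails if it takes over 72 s, if anything falls off the work surface, if the arm or the gripper's body presses on something with over 40 N, if the wrist force passes 120 N, or if a joint passes its speed limit or range.

## Robot

A 6-joint arm with a two-finger parallel gripper is mounted at the origin on the work surface. World frame = base frame: x ahead of the robot, y to its left, z up, the work surface at z = 0. Lengths are in mm, angles in degrees, forces in N, time in s.
With the tool pointing down it reaches from about 325 to 1000 mm from the base axis. Payload 5.1 kg.
Tool frame: the origin (TCP) lies on the centre line of the jaws, within the pads' length; the fingertips stand 11 mm ahead of it and the grasp point (between the pads) lies 8 mm behind it; z points along the fingers, y is the line along which they close (so a half turn about z gives the same grasp; the last joint's range is limited). The gripper opens to 85 mm and grips with 20 to 120 N. Pads are 22 mm wide; open, the fingers measure 114 mm over their backs; the gripper's body (76 mm by 85 mm) begins 54 mm behind the grasp point. The pads swing forward as they close: fully open they stand 13 mm farther back than shut.
Start: joints at [-72.055, 7.093, 94.555, -0, 78.352, -4.733], TCP at [250.573, -599.748, 242.322] pointing down, gripper open.
Joint ranges: [-149.61, 149.61], [-58.7, 133.49], [1.44, 155.28], [-77.14, 257.14], [18.33, 153.61], [-166.67, 166.67]. Speed limits (degrees/s): [147.25, 147.25, 180, 180, 180, 180].

## Interface

Orientations are given as [roll, pitch, yaw] about the fixed x, y, z axes, in that order (R = Rz(yaw) Ry(pitch) Rx(roll)).
In Python, from workcell import manip, optics, hand_in, finder gives the robot as it stands. Calls block until the motion is done:
- manip.reach(position, orientation): joint-space move of the TCP to a pose.
- manip.move_linear(position, frame=None, speed=150, f_stop=None): straight line of the TCP; frame=None keeps the orientation; speed is the mean speed in mm/s. With f_stop (N) it stops when the force on the tool has changed by that much, and returns True; else False.
- manip.set_joints(angles): joint-space move.
- manip.gripper_to(opening, f_grip=None): finger opening in mm; f_grip is the grip in N (None keeps the last); returns when the fingers have stopped.
- manip.hold(seconds).
- manip.inverse_kinematics(position, orientation): joint angles nearest the present ones, or None.
- manip.get_state(): the state.
- optics.read_camera(name): name is "side" or "top"; returns a dict with "pixels" (384x512x3 uint8, blue, green, red), "range_z" (384x512 float32, mm along the optical axis (not along the pixel's ray), 0 where there is no reading), "fx", "fy", "cx", "cy" (pixels), "D" ([k1, k2, p1, p2, k3] as OpenCV has them; the pictures are not rectified), "rvec" (rotation vector, rad) and "tvec" (3), from world to camera coordinates, as OpenCV has them. Camera axes: x right, y down, z forward; pixel columns grow to the right and rows downward; lengths in mm; the calibration is good to about 2 mm. A picture is of the moment at which its call begins.
A pose or a line that the arm cannot do raises manip.IKError and nothing moves.
- hand_in(): hands the job in; it is judged then, once.
Trained networks look in a picture, given as the dict that the camera call returned (one of the last four; its "shot" number tells which), for a name from the list of things; names that differ only in an ending like _2 or _b are one class to them, and where a whole thing is asked for, a point or a joint stands for the part that bears it (a point fixed in the world has none). Each returns a list of dicts, best first, with "score" (0 to 1); they miss things now and then, are a little off and sometimes report something else, mostly with a low value. They report only what shows in the picture. A call takes as long as a camera call.
- finder.boxes_of(target, picture): "point" ([x, y, z] in mm, in world coordinates, good to about 4 mm: the middle of the surface that is visible of it).
- finder.mark_of(target, picture): "point" ([x, y, z] in mm, in world coordinates, good to about 4 mm: a listed point, or the origin of a listed thing).
The state is a dict: "time_s": time; "joints": joint angles; "joint_velocities": joint speeds; "effort": joint torques, N m; "ee_pos": TCP position; "eef_rot": TCP orientation; "wrist_force": force on the tool from outside, world axes, zero at the start; "moment": the same for the moment, N m; "width": finger opening in mm; "gripper_force": force on a finger pad.
Only numpy, scipy, OpenCV 4.12 (cv2) and the standard library are available. Lean on these libraries where they do the work, as an engineer would, in place of code of your own. Each camera call takes 0.05 s, during which the arm holds its last target. There are 200 camera calls.

## Working session

There is one attempt and no reset: what is moved stays moved. The work goes in short steps, each a Python script; the robot and the scene stay as the last script left them, time stands still between calls to the robot, and variables do not carry over. Pictures are saved under pics/ and viewed, at most 10 in all, crops included, and the job is handed in when it is done.

```bash
mkdir -p pics; ls; python3 - <<'E'
from workcell import manip, optics, finder
import cv2, numpy as np
for c in ("top","side"):
    p=optics.read_camera(c); cv2.imwrite(f"pics/{c}0.png",p["pixels"]); np.savez(f"{c}0.npz",**{k:np.array(v) for k,v in p.items()})
    for n in ["coarse_bolt_mid","coarse_bolt_head","fine_bolt_mid","fine_bolt_head","coarse_plate","coarse_stand","fine_plate","fine_stand","bottle","beaker","mouse"]:
        print(c,n,[(np.round(d["point"]).tolist(),round(d["score"],2)) for d in finder.mark_of(n,p)[:3]])
print(manip.get_state())
E
```

```text
pics
top coarse_bolt_mid [([488.0, 105.0, 16.0], 0.9), ([562.0, 323.0, 67.0], 0.31)]
top coarse_bolt_head [([580.0, 64.0, 13.0], 0.75), ([488.0, 102.0, 13.0], 0.24)]
top fine_bolt_mid [([546.0, -114.0, 16.0], 0.73)]
top fine_bolt_head [([642.0, -129.0, 18.0], 0.64)]
top coarse_plate [([563.0, 320.0, 67.0], 0.85), ([488.0, 104.0, 16.0], 0.56)]
top coarse_stand [([569.0, 323.0, 4.0], 0.64)]
top fine_plate [([507.0, -292.0, 64.0], 0.69), ([752.0, -206.0, -0.0], 0.65)]
top fine_stand [([508.0, -284.0, -3.0], 0.81), ([751.0, -15.0, -1.0], 0.69), ([487.0, 102.0, 18.0], 0.6)]
top bottle [([750.0, -13.0, 1.0], 0.79), ([563.0, 323.0, 65.0], 0.25)]
top beaker [([756.0, -204.0, 4.0], 0.62)]
top mouse [([737.0, 199.0, 3.0], 0.7)]
side coarse_bolt_mid [([490.0, 105.0, 12.0], 0.56)]
side coarse_bolt_head [([581.0, 66.0, 16.0], 0.64), ([564.0, 322.0, 62.0], 0.4), ([507.0, -288.0, -3.0], 0.24)]
side fine_bolt_mid [([542.0, -111.0, 16.0], 0.57)]
side fine_bolt_head [([506.0, -292.0, -0.0], 0.63), ([644.0, -128.0, 16.0], 0.55)]
side coarse_plate [([565.0, 324.0, 64.0], 0.75), ([643.0, -130.0, 14.0], 0
[... 329 characters left out ...]
0], 0.73)]
{'time_s': 1.2, 'joints': array([-7.20542997e+01,  7.09390488e+00,  9.45543163e+01,  4.84072073e-05,
        7.83516450e+01, -4.73079617e+00]), 'joint_velocities': array([ 0.07427584, -0.09973332,  0.00177107,  0.15771189, -0.04276751,
       -0.07964985]), 'effort': array([-5.67418829e-04, -4.23603380e+01, -3.65757430e+01, -1.27891103e-04,
        6.05642053e-04,  6.37873455e-06]), 'ee_pos': array([ 250.58455441, -599.75273854,  242.32382763]), 'eef_rot': array([ 1.79999863e+02, -3.62069086e-05,  2.26764866e+01]), 'wrist_force': array([-0.1228942 , -1.41590217, -1.15768668]), 'moment': array([-0.04766161, -0.005066  ,  0.06419184]), 'gripper_force': 0.0, 'width': 85.677149814312}
```

```bash
python3 - <<'E'
import cv2
for c in ("top","side"):
    i=cv2.imread(f"pics/{c}0.png"); cv2.imwrite(f"pics/{c}0b.png",cv2.resize(i,(800,600),interpolation=cv2.INTER_CUBIC))
E
```

```text
(no output)
```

View pics/top0.png

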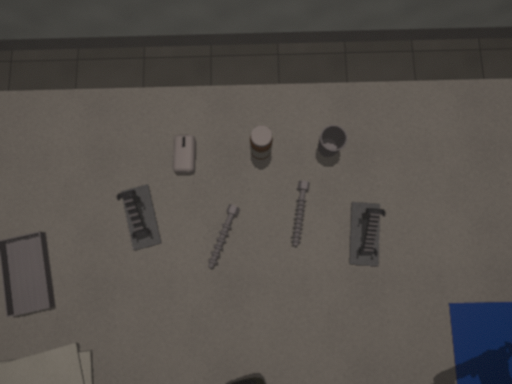

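View pics/side0.png

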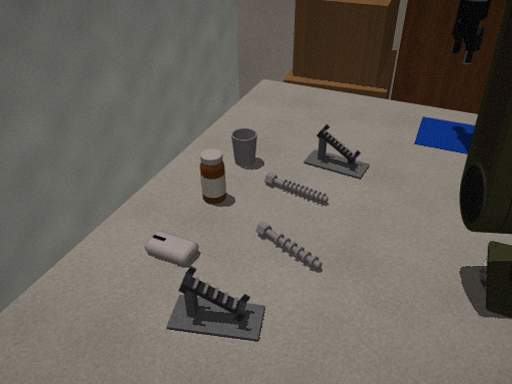

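The top view shows the coarse bolt at (223,237), the fine bolt at (300,213), the coarse plate at (138,217) and the fine plate at (368,234). The side view agrees: 5 wide teeth on the near stand, many narrow ones on the far stand. Next I measure the poses from the depth images.

```bash
cat > h.py <<'E'
import cv2, numpy as np
def cloud(p):
    z=np.array(p["range_z"]); h,w=z.shape
    K=np.array([[p["fx"],0,p["cx"]],[0,p["fy"],p["cy"]],[0,0,1]],float)
    uv=np.stack(np.meshgrid(np.arange(w),np.arange(h)),-1).reshape(-1,1,2).astype(np.float64)
    n=cv2.undistortPoints(uv,K,np.array(p["D"],float))[:,0]
    zz=z.reshape(-1).astype(float); m=zz>0
    C=np.c_[n*zz[:,None],zz]; R=cv2.Rodrigues(np.array(p["rvec"],float))[0]
    W=(C-np.array(p["tvec"],float).reshape(1,3))@R; W[~m]=np.nan
    return W
def near(W,c,r,z0,z1):
    d=np.hypot(W[:,0]-c[0],W[:,1]-c[1]); return W[(d<r)&(W[:,2]>z0)&(W[:,2]<z1)]
def bolt(W,c,z0=5,z1=45,r=130):
    P=near(W,c,r,z0,z1); v=cv2.fitLine(P[:,:2].astype(np.float32),cv2.DIST_HUBER,0,.01,.01).ravel()
    d=v[:2]*np.sign(v[0]); o=v[2:]; s=(P[:,:2]-o)@d; lo,hi=np.sort(s)[[1,-2]]
    m=(lo+68+hi-109)/2
    return o+d*m, np.degrees(np.arctan2(d[1],d[0])), hi-lo, len(P), np.nanmax(P[:,2])
def rect(W,c,z0=4,z1=13,r=105):
    P=near(W,c,r,z0,z1); (cx,cy),(a,b),t=cv2.minAreaRect(P[:,:2].astype(np.float32))
    if a<b: a,b,t=b,a,t+90
    t=(t+90)%180-90
    return (round(cx,1),round(cy,1)),round(t,2),(round(a,1),round(b,1)),len(P)
E
python3 - <<'E'
from h import *
np.set_printoptions(precision=1,suppress=True)
for c in("top","side"):
    p=dict(np.load(f"{c}0.npz")); W=cloud(p)
    t=near(W,(620,30),60,-15,15); print(c,"table z",np.median(t[:,2]),t[:,2].std())
    print(" C",bolt(W,(520,90)),"F",bolt(W,(575,-118)))
    for n,q in(("C",(566,322)),("F",(508,-288))):
        print(" stand",n,rect(W,q)); P=near(W,q,75,45,200)
        v=cv2.fitLine(P[:,:2].astype(np.float32),cv2.DIST_HUBER,0,.01,.01).ravel(); print("  upper",len(P),v)
    for n,q in(("bottle",(751,-14)),("beaker",(754,-206)),("mouse",(739,200))):
        P=near(W,q,70,15,150); print(n,P.min(0),P.max(0))
E
```

```text
top table z 1.169526825916647 1.9430825245015726
 C (array([502.9,  95.5]), np.float32(-22.057089), np.float64(230.9416519891537), 652, np.float64(32.85878880215941)) F (array([ 554.5, -109.8]), np.float32(-10.062022), np.float64(238.3507133332659), 628, np.float64(34.13470246206314))
 stand C ((568.2, 322.3), 64.96, (202.9, 201.9), 1340)
  upper 520 [  1.    0.2 576.3 321. ]
 stand F ((508.7, -285.2), -17.78, (207.1, 200.4), 1327)
  upper 539 [   1.    -0.1  516.5 -288.1]
bottle [719.6 -43.9  15. ] [774.4  15.7 136.2]
beaker [ 717.2 -235.5   15.1] [ 787.5 -165.7   95.5]
mouse [684.5 169.5  15.9] [790.2 231.5  41.2]
side table z -1.0523779058227147 1.7210551974220791
 C (array([491.1, 109. ]), np.float32(-21.042665), np.float64(180.0461800067835), 778, np.float64(30.85463573128492)) F (array([ 548. , -104.5]), np.float32(-9.447798), np.float64(179.1376854668288), 567, np.float64(29.174539403331547))
 stand C ((562.2, 320.5), 14.6, (179.3, 80.6), 2475)
  upper 1109 [  0.9   0.3 582.8 332. ]
 stand F ((509.3, -287.0), -5.01, (175.2, 84.0), 804)
  upper 443 [   1.    -0.   526.4 -283. ]
bottle [720.2 -39.   15. ] [778.6  20.1 132.2]
beaker [ 718.2 -236.9   15.2] [ 790.3 -161.3   91.8]
mouse [684.4 173.5  15. ] [792.  233.8  33.5]
```

```bash
cat >> h.py <<'E'
def avg(optics,c,n=8):
    L=[optics.read_camera(c) for _ in range(n)]; p=dict(L[-1])
    z=np.stack([q["range_z"] for q in L]).astype(float); z[z==0]=np.nan
    import warnings; warnings.simplefilter("ignore")
    p["range_z"]=np.nan_to_num(np.nanmedian(z,0)); p["pixels"]=np.mean([q["pixels"] for q in L],0)
    return p
E
python3 - <<'E'
from h import *
from workcell import optics
np.set_printoptions(precision=1,suppress=True)
for c in("top","side"):
    p=avg(optics,c); np.savez(f"{c}1.npz",**{k:np.array(v) for k,v in p.items()}); W=cloud(p)
    t=near(W,(620,30),60,-15,15); b=np.median(t[:,2]); print(c,"table z",b,t[:,2].std()); W[:,2]-=b
    print(" C",bolt(W,(520,90),5),"F",bolt(W,(575,-118),5))
    for n,q in(("C",(566,322)),("F",(508,-288))):
        print(" stand",n,rect(W,q,4.5,200))
    cv2.imwrite(f"pics/{c}1.png",p["pixels"])
    if c=="top":
        g=p["pixels"].mean(2)
        a=cv2.resize(np.clip(g[170:280,100:260]*1.8,0,255),None,fx=5,fy=5,interpolation=cv2.INTER_CUBIC)
        cv2.imwrite("pics/crop1.png",a)
E
```

```text
top table z 1.1703360775980964 0.8847160677761994
 C (array([488. , 101.4]), np.float32(-22.146965), np.float64(176.00596542145473), 510, np.float64(29.362125059535522)) F (array([ 545.2, -108.5]), np.float32(-10.21067), np.float64(175.29922364307464), 509, np.float64(29.264366114960378))
 stand C ((565.9, 320.0), 13.63, (169.6, 78.0), 1786)
 stand F ((507.2, -287.9), -5.39, (169.8, 78.2), 1860)
side table z -1.1172989205074613 1.0351617105017816
 C (array([490.8, 109.2]), np.float32(-21.294685), np.float64(178.64499787735812), 789, np.float64(29.22540459815398)) F (array([ 547.6, -104.4]), np.float32(-9.346245), np.float64(177.31538660662943), 579, np.float64(28.83503212082395))
 stand C ((566.8, 321.9), 13.77, (169.6, 77.9), 4016)
 stand F ((507.6, -288.2), -4.77, (172.2, 79.1), 1468)[ WARN:0@7.863] global loadsave.cpp:1063 imwrite_ Unsupported depth image for selected encoder is fallbacked to CV_8U.
```

View pics/crop1.png

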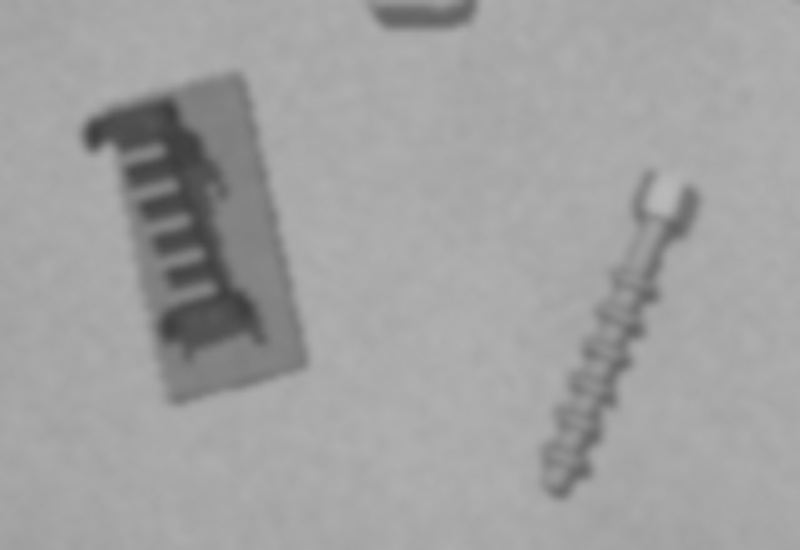

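```bash
cat > job.py <<'E'
import numpy as np
from scipy.spatial.transform import Rotation as Ro
B={"C":dict(mid=np.array([489.,103.]),yaw=-22.,g=20.,plate=np.array([566.4,321.,66.]),pyaw=13.7),
   "F":dict(mid=np.array([545.2,-110.]),yaw=-10.,g=25.,plate=np.array([507.4,-288.,66.]),pyaw=-5.1)}
def pick_pose(b,z):
    t=np.radians(b["yaw"]); return [*(b["mid"]+b["g"]*np.array([np.cos(t),np.sin(t)])),z],[180,0,b["yaw"]]
TZ=13.  # TCP height at the pick; bolt axis 14
def place_pose(b,h,dx=0,dy=0):
    """TCP pose with the bolt axis h above the plate floor, middle at dx,dy"""
    o=[180,-30,b["pyaw"]]; R=Ro.from_euler("xyz",o,degrees=True).as_matrix()
    ax,n=R[:,0],-R[:,2]; ay=np.cross(n,ax)
    return (b["plate"]+ax*(b["g"]+dx)+ay*dy+n*(h+TZ-14)).tolist(),o
E
python3 - <<'E'
from job import *
from workcell import manip
for k,b in B.items():
    for q in(pick_pose(b,120),pick_pose(b,TZ),place_pose(b,80),place_pose(b,13)):
        print(k,np.round(q[0]),np.round(manip.inverse_kinematics(*q)) if manip.inverse_kinematics(*q) is not None else None)
b=B["C"]; manip.gripper_to(60,80)
manip.reach(*pick_pose(b,120)); manip.move_linear(pick_pose(b,TZ)[0],speed=100,f_stop=15)
print(manip.get_state()["ee_pos"]); manip.gripper_to(10,80); s=manip.get_state(); print(s["width"],s["gripper_force"])
manip.move_linear(pick_pose(b,150)[0],speed=120); s=manip.get_state(); print(s["width"],s["wrist_force"],s["time_s"])
manip.reach(*place_pose(b,75)); s=manip.get_state(); print(s["width"],s["wrist_force"],s["ee_pos"],s["time_s"])
from h import *
from workcell import optics
for c in("top","side"):
    p=avg(optics,c); np.savez(f"{c}2.npz",**{k:np.array(v) for k,v in p.items()}); g=p["pixels"]
    g=g[150:280,80:240] if c=="top" else g[160:384,100:380]
    f=5 if c=="top" else 2.6
    cv2.imwrite(f"pics/{c}2.png",cv2.resize(np.clip(g*1.6,0,255),None,fx=f*.9,fy=f*.9,interpolation=cv2.INTER_CUBIC).astype(np.uint8))
E
```

```text
C [508.  96. 120.] [  5.  -4. 118.  -0.  66. 117.]
C [508.  96.  13.] [  5.   6. 121.  -0.  54. 117.]
C [545. 316. 144.] [ 28.  -4. 120. -12.  36. 113.]
C [577. 324.  86.] [ 27.   4. 117. -14.  30. 114.]
F [ 570. -114.  120.] [-17.   5. 110.  -0.  66.  83.]
F [ 570. -114.   13.] [-17.  13. 112.  -0.  55.  83.]
F [ 490. -286.  147.] [-44. -12. 126.  27.  45.  35.]
F [ 523. -289.   89.] [-42.  -3. 125.  29.  37.  33.]
[508.28775771  95.57591851  13.79725227]
24.827893080287883 78.20777714252472
24.48528194957574 [ 0.11900818  0.21674717 -4.17511661] 7.9667
24.40602965835978 [ 0.06679525  0.32494683 -3.10430987] [547.06533267 315.60840324 139.3907025 ] 8.8583
```

View pics/side2.png

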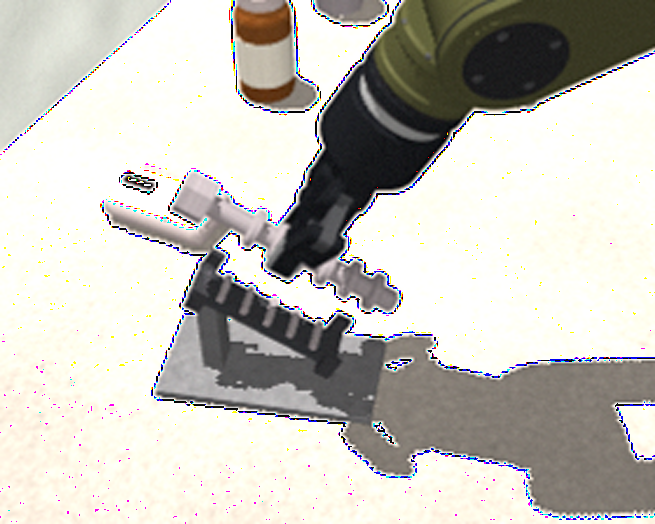

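The side picture shows the coarse bolt held parallel above the coarse plate, head (195,195) at the upper end. I now measure the held bolt in the plate frame.

```bash
cat > held.py <<'E'
from h import *; from job import *
def held(k,h,files,zlo=-12,zhi=18):
    b=B[k]; R=Ro.from_euler("xyz",[0,-30,b["pyaw"]],degrees=True).as_matrix()
    for c,f in files:
        p=dict(np.load(f)) if isinstance(f,str) else f
        W=cloud(p); t=near(W,(620,30),60,-15,15); W[:,2]-=np.median(t[:,2])
        Q=(W-b["plate"])@R; g=p["pixels"].mean(2).ravel()
        m=(abs(Q[:,1])<25)&(abs(Q[:,0]-20)<110)&(Q[:,2]>h+zlo)&(Q[:,2]<h+zhi)&(g>60)
        P=Q[m]; head=P[(P[:,0]>80)]; tail=P[P[:,0]<0]; thr=P[P[:,0]<80]
        print(c,len(P),"x ext",np.percentile(P[:,0],[0.5,99.5]).round(1),"-> mid",np.round([P[:,0].min()+68,P[:,0].max()-109],1))
        print("  head y",np.percentile(head[:,1],[2,50,98]).round(1),"z",np.percentile(head[:,2],[2,50,95]).round(1)," tail y",np.percentile(tail[:,1],[2,50,98]).round(1),"z",np.percentile(tail[:,2],[2,50,95]).round(1))
        H,_=np.histogram(P[:,0],np.arange(-80,125,4)); print("  ",H)
E
python3 -c "
from held import *
held('C',75,[('top','top2.npz'),('side','side2.npz')])"
```

```text
top 351 x ext [ 24.6 108.3] -> mid [ 0.6 -0.6]
  head y [-17.5  -4.4  12.6] z [66.2 84.9 88.3]  tail y [3.2 3.2 3.2] z [79.4 79.4 79.4]
   [ 0  0  0  1  0  0  0  0  0  0  0  0  0  0  0  0  0  0  0  0  0  0  0  0
  0  0  8 29 22 10  8  6 24 19 10 11  8 11  9 10  7 10 24 23 22 26 39 14
  0  0  0]
side 1120 x ext [-66.6 108.7] -> mid [-0.2 -0.2]
  head y [-7.8  8.3 15.6] z [64.5 81.7 87.5]  tail y [-6.4  6.8 13.7] z [66.4 79.6 86.5]
   [ 0  0  1 14 22 21 14 36 47 22 21 15 36 47 21 22 13 33 26  4  3  2  9  2
  2  4  2 38 59 22 23 23 41 40 23 22 23 23 24 23 23 26 44 48 42 47 45 22
  0  0  0]
```

View pics/top2.png

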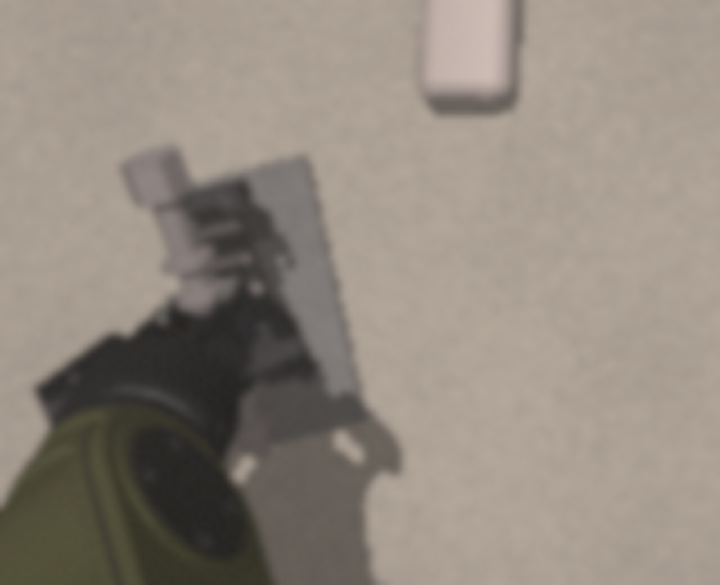

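The top picture shows the head (155,175) beyond the plate's upper end. The numbers put the middle at about 0, parallel and centred. Lowering it.

```bash
cat > lower.py <<'E'
from job import *
from workcell import manip
def lower(k,h0=75,dx=0,dy=0):
    b=B[k]; n=-Ro.from_euler("xyz",[180,-30,b["pyaw"]],degrees=True).as_matrix()[:,2]
    hh=lambda: round(float((np.array(manip.get_state()["ee_pos"])-np.array(place_pose(b,0,dx,dy)[0]))@n),1)
    manip.move_linear(place_pose(b,26,dx,dy)[0],speed=60)
    r=manip.move_linear(place_pose(b,12.5,dx,dy)[0],speed=10,f_stop=5); s=manip.get_state()
    print("contact",r,"axis h",hh(),s["wrist_force"].round(1),s["width"],s["time_s"])
    return hh()
E
python3 - <<'E'
from lower import *
lower("C")
E
```

```text
contact True axis h 15.3 [-0.4  0.2  4.3] 24.78122879421767 11.6167
```

Contact came at 15.3 mm, well below 19.5 mm, so it has sunk home. Releasing, backing off and checking.

```bash
python3 - <<'E'
from lower import *
from held import *
from workcell import optics
b=B["C"]
manip.gripper_to(34); manip.gripper_to(55)
manip.move_linear(place_pose(b,90)[0],speed=120)
b=B["F"]; manip.gripper_to(60); manip.reach(*pick_pose(b,150)); print(manip.get_state()["time_s"])
S=avg(optics,"side"); T=avg(optics,"top")
held("C",14,[("top",T),("side",S)],-3,18)
g=np.hstack([cv2.resize(np.clip(S["pixels"][230:350,130:290]*1.3,0,255),(400,300)),cv2.resize(np.clip(T["pixels"][165:265,90:190]*1.3,0,255),(300,300))])
cv2.imwrite("pics/c3.png",g.astype(np.uint8))
E
```

```text
14.8
top 563 x ext [-68.1 106.6] -> mid [-2.  -2.3]
  head y [-16.4  -4.   13.3] z [14.1 26.3 28.9]  tail y [-12.4  -1.7  11.7] z [14.1 21.8 28. ]
   [ 0  0  3  7  8  5 11 26  8  7  5  9 26  8  8  5 12 25 11  6  6 12 24 11
  6  5 12 25 10  8  5 13 28 12  9  9 10  9 11 11  7 18 20 22 21 22 27  0
  0  0  0]
side 1071 x ext [-67.6 107.2] -> mid [-1.3 -1.7]
  head y [-8.   7.8 15.7] z [13.5 24.6 28.2]  tail y [-7.4  5.5 13.5] z [12.1 20.9 27.1]
   [ 0  0  5 14 17 18 16 40 25 18 13 17 41 27 17 14 19 41 25 17 14 21 36 22
 17 16 22 35 25 19 16 22 39 21 19 19 21 21 21 19 17 30 39 38 37 40 41  0
  0  0  0]
```

View pics/c3.png

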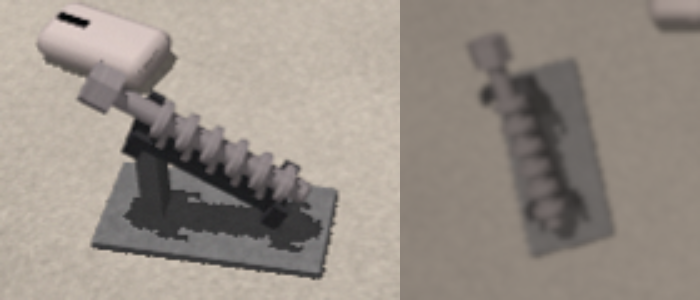

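The picture shows the coarse bolt seated in line on its plate, head (100,88) uphill. Its crest tops are 28 mm above the floor, so the axis is at 14, home. Now the fine bolt.

```bash
python3 - <<'E'
from lower import *
from held import *
from workcell import optics
b=B["F"]
manip.move_linear(pick_pose(b,TZ)[0],speed=90,f_stop=15)
print(manip.get_state()["ee_pos"]); manip.gripper_to(10,80); s=manip.get_state(); print(s["width"],s["gripper_force"])
manip.move_linear(pick_pose(b,150)[0],speed=120); s=manip.get_state(); print(s["width"],s["wrist_force"])
manip.reach(*place_pose(b,75)); s=manip.get_state(); print(s["width"],s["ee_pos"],s["time_s"])
F=[(c,avg(optics,c)) for c in("top","side")]
held("F",75,F)
g=np.hstack([cv2.resize(np.clip(F[1][1]["pixels"][70:210,250:400]*1.3,0,255),(400,373)),cv2.resize(np.clip(F[0][1]["pixels"][160:280,310:430]*1.3,0,255),(373,373))])
cv2.imwrite("pics/f2.png",g.astype(np.uint8))
E
```

```text
[ 570.36712033 -114.51984107   13.72175983]
24.429967581984197 78.20265054702759
24.44841098900477 [ 0.70954924  0.3967211  -4.12411351]
24.45108871118228 [ 491.67871039 -286.41853333  142.02523009] 19.8083
top 373 x ext [ 19.6 109.6] -> mid [11.6  0.8]
  head y [-12.    4.7  17.4] z [63.8 83.5 87.7]  tail y [-0.7 -0.7 -0.7] z [87. 87. 87.]
   [ 0  0  0  0  0  1  0  0  0  0  0  0  0  0  0  0  0  0  0  0  0  0  0  0
  3  9  4  8 27 17  6 30  9  1 34 11 10 11  7 11  7  6 16 22 26 22 24 51
  0  0  0]
side 366 x ext [-67.4 108.5] -> mid [0.3 0.6]
  head y [-6.7  9.9 16.2] z [65.2 81.9 88.3]  tail y [-2.   6.4 13.9] z [67.2 80.3 87.4]
   [ 0  0  0  8  6  8  4  7  7  5  7  8  6  6  6  6  6  7 12 10  8 11  6  9
  4  1  1  1  2  7 12 11  9  8 11 10  9  9  7  8  8 11 17 15 15 17 16  4
  0  0  0]
```

View pics/f2.png

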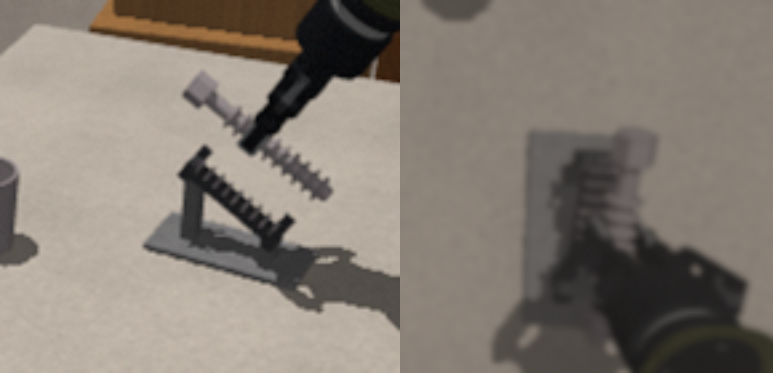

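The held fine bolt is parallel above its plate, head (200,88) uphill, with its middle at about +0.5 mm. Lowering it.

```bash
python3 - <<'E'
from lower import *
lower("F",dx=-0.4,dy=-0.5)
E
```

```text
contact True axis h 16.6 [-2.2 -0.1  3.8] 24.386851175626163 22.475
```

```bash
python3 - <<'E'
from lower import *
from held import *
from workcell import optics
b=B["F"]; r=manip.move_linear(place_pose(b,13.5,-.4,-.5)[0],speed=6,f_stop=8); s=manip.get_state()
n=-Ro.from_euler("xyz",[180,-30,b["pyaw"]],degrees=True).as_matrix()[:,2]
print(r,(s["ee_pos"]-np.array(place_pose(b,0)[0]))@n,s["wrist_force"],s["moment"])
held("F",14,[(c,avg(optics,c)) for c in("side","top")],-3,24)
E
```

```text
True 15.044687171615006 [-2.93156306  0.13840546  4.75679123] [-0.00982483  0.2556254   0.01515732]
side 300 x ext [-67.6 109.3] -> mid [-0.7  0.9]
  head y [-7.1  8.8 15.3] z [12.9 21.5 27.6]  tail y [-6.8  4.6 10.5] z [13.4 21.1 27.5]
   [ 0  0  2  7  8  4  5  5  5  5  6  7  7  5  7  5  6  7  9  6  6  9  7  5
  1  0  0  0  1  5  9  9  5  6 11  7  6  6  7  7  5  6 14 14 13 14 13  8
  0  0  0]
top 320 x ext [ 19.9 108.5] -> mid [87.7 -0.5]Traceback (most recent call last):
  File "<stdin>", line 7, in <module>
  File "held.py", line 11, in held
    print("  head y",np.percentile(head[:,1],[2,50,98]).round(1),"z",np.percentile(head[:,2],[2,50,95]).round(1)," tail y",np.percentile(tail[:,1],[2,50,98]).round(1),"z",np.percentile(tail[:,2],[2,50,95]).round(1))
                                                                                                                           ~~~~~~~~~~~~~^^^^^^^^^^^^^^^^^^^^^
    return _quantile_unchecked(
        a, q, axis, out, overwrite_input, method, keepdims, weights)
    return _ureduce(a,
                    func=_quantile_ureduce_func,
    ...<5 lines>...
                    overwrite_input=overwrite_input,
                    method=method)
    r = func(a, **kwargs)
    result = _quantile(arr,
                       quantiles=q,
    ...<2 lines>...
                       out=out,
                       weights=wgt)
    slices_having_nans = np.isnan(arr[-1, ...])
                                  ~~~^^^^^^^^^
IndexError: index -1 is out of bounds for axis 0 with size 0
```

Home at 15.0 mm, with the crest tops at 27.5 mm. Releasing.

```bash
python3 - <<'E'
from lower import *
from held import *
from workcell import optics
b=B["F"]
manip.gripper_to(34); manip.gripper_to(55)
manip.move_linear(place_pose(b,110)[0],speed=120)
manip.reach([400,0,300],[180,0,0]); print(manip.get_state()["time_s"])
F=[(c,avg(optics,c)) for c in("side","top")]
held("F",14,F,-3,24); held("C",14,F,-3,24)
g=np.hstack([cv2.resize(np.clip(F[0][1]["pixels"][110:210,280:400]*1.3,0,255),(400,333)),cv2.resize(np.clip(F[1][1]["pixels"][180:280,320:420]*1.3,0,255),(333,333))])
cv2.imwrite("pics/f3.png",g.astype(np.uint8))
E
```

```text
26.5333
side 380 x ext [-68.1 108.6] -> mid [-0.7  0. ]
  head y [-7.1  9.  15.9] z [13.2 22.6 27.2]  tail y [-4.9  5.5 12.6] z [11.5 20.6 26.7]
   [ 0  0  3  6  8 11 10  6 10  9  7  8 11  7  8 10  6  6 11  6  7 11  6  8
  9  8  5 11  9  5  8  9  5  5 10  8  6  6  7  6  7  9 12 14 13 14 13  6
  0  0  0]
top 572 x ext [-65.  107.6] -> mid [ 0.2 -1.2]
  head y [-13.9   3.8  16.2] z [12.  24.5 28.6]  tail y [-11.    1.6  11.8] z [12.7 21.5 27.2]
   [ 0  0  0  5  2 19 14  5 11 21  5  6 23  6  5 24 10  2 29  6  3 25  7  3
 23 10  2 23 11  4 14 19  8 10 22 10  9 10  8 11  6 15 18 22 22 22 42  0
  0  0  0]
side 1029 x ext [-67.7 107.3] -> mid [-1.3 -1.7]
  head y [-7.7  7.6 15.4] z [14.1 25.  28.4]  tail y [-8.   5.1 13.3] z [12.5 21.  27.3]
   [ 0  0  4 15 16 14 17 37 26 14 11 16 42 26 15 12 18 40 25 17 10 19 39 21
 17 12 19 39 22 18 14 22 37 21 18 19 20 21 21 18 17 30 38 37 37 39 39  0
  0  0  0]
top 530 x ext [-67.1 106.6] -> mid [-2.3 -2.3]
  head y [-16.2  -4.2  13.2] z [13.2 25.9 29.1]  tail y [-11.2  -1.4  11.4] z [14.6 22.1 28. ]
   [ 0  0  2  7  7  3  9 25  8  8  3 10 23 10  6  4  9 26 11  5  5  9 24 11
  6  4  9 25  9  8  4 10 29  9  7  9  8 10  9 10  7 18 20 22 21 23 28  0
  0  0  0]
```

View pics/f3.png

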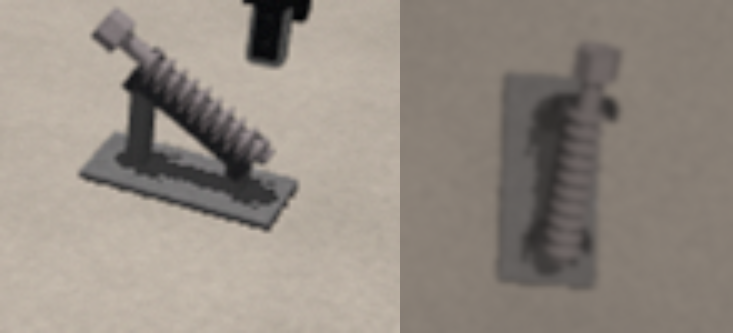

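The fine bolt lies in line on its plate, head (118,30) uphill. Its crest tops are at about 27–28 mm (axis about 14) and its middle at about 0. The coarse bolt is unchanged and the arm is clear.

```bash
python3 -c "
from workcell import hand_in
print(hand_in())"
```

```text
the job is handed in; nothing more can be done
None
```

Both bolts are seated fully home on their matching plates, heads uphill and released; the arm is clear, and the job was handed in just after 26.5 s on the robot's clock, though no verdict came back.

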